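# Build the vacuum-storage column and draw its pump rod

## Robot

A 6-joint arm with a two-finger parallel gripper is mounted at the origin on a cart in front of the work surface, level with it; the furniture and walls round the work are solid. World frame = base frame: x ahead of the robot, y to its left, z up, the work surface at z = 0. Lengths are in m, angles in degrees, forces in N, time in s.
With the tool pointing down it reaches from about 0.3 to 0.75 m from the base axis. Payload 8.5 kg.
Tool frame: the origin (TCP) lies at the very end of the fingers, on their centre line; the grasp point (between the pads) lies 19 mm behind it (env.hold_point_z is the distance from the TCP to the grasp point, in m); z points along the fingers, y is the line along which they close (so a half turn about z gives the same grasp; the last joint's range is limited). The gripper opens to 85 mm and grips with 20 to 120 N. Pads are 22 mm wide; open, the fingers measure 114 mm over their backs; the gripper's body (76 mm by 85 mm) begins 54 mm behind the grasp point. The pads swing forward as they close: fully open they stand 13 mm farther back than shut.
Start: joints at [-83.096, 21.807, 74.336, -0, 83.858, -12.336], TCP at [0.181, -0.519, 0.231] pointing down, gripper open.
Joint ranges: [-178.18, 178.18], [-50.72, 133.34], [12.68, 142.11], [-81.47, 261.47], [9.98, 163.14], [-165.26, 165.26]. Speed limits (degrees/s): [136.94, 136.94, 180, 180, 180, 180].

## Interface

Orientations are given as a 3x3 rotation matrix whose columns are the frame's x, y, z axes.
In Python, from rig import env, optics gives the robot as it stands.
- The arm moves only by the shell command python3 -m jog 'ROWS' [OPENING] [FORCE]. ROWS is JSON, a list of rows, each an object with "linear": the shift along the tool's x, y, z in units of 40 mm (1.0 is 40 mm), a list of three; "roll": the turn about the tool's z in units of 5 degrees (1.0 is 5 degrees). A call has 1 to 12 rows; each row shifts and turns the commanded pose from where the row before left it, along the tool's axes as they then stand; what a row does not reach is not made up. A row lasts 1/12 s, in which the tool goes at most 41.7 mm and 7.16 degrees, less where a joint would pass 70% of its speed; a pose out of reach is approached as far as the arm can. A call is refused whole if a number of a shift passes 1 or a number of a turn 1, either way. A call with a gripper value outside its range is refused whole. OPENING is the opening, from -1 (shut) to 1 (fully open), set as the call begins (- or left out, the last holds). The fingers move at their own pace and stop on an object; FORCE is the grip in N (left out, the last holds). Time passes only in rows, so rows that do not move let the fingers close. It gives the time, the measured TCP pose, the force, the opening and the grip force at its end, in the units of the state.
- env.observe(): the state, without advancing time (a new reading comes with each control period).
- optics.get_image(name): name is "scene" or "top"; returns the picture (384x512x3 uint8, red, green, blue); there is no depth.
- optics.calibration(name): a dict with "fov_y" (degrees; the focal length in pixels is half the picture's height over the tangent of half this angle, whatever the lens; pixels are square), "cx", "cy" (the principal point, pixels), "T" (4x4, takes a point from camera to world coordinates). Camera axes: x right, y down, z forward; pixel columns grow to the right and rows downward; lengths in m; the calibration is good to about 2 mm. A picture is of the moment at which its call begins. calibration takes no time and is no camera call.
- env.close_job(): hands the job in; it is judged then, once.
The state is a dict: "time_s": time; "q": joint angles; "qvel": joint speeds; "joint_efforts": joint torques, N m; "position": TCP position; "tool_rot": TCP orientation; "ft_force": force on the tool from outside, world axes, zero at the start; "wrist_torque": the same for the moment, N m; "grip_width": finger opening in m; "gripper_force": force on a finger pad.
Only numpy, scipy, OpenCV 4.12 (cv2) and the standard library are available. Lean on these libraries where they do the work, as an engineer would, in place of code of your own. Each camera call takes 0.05 s, during which the arm holds its last target. There are 200 camera calls.

## Task

Stack the vacuum storage cases: set the plain small case squarely and centred on the big flat case, then set the case with the pump knob squarely on top of that, putting each down gently and letting go of it. Then grip the pump's knob, draw the rod straight up half way out of its bore (25 mm, so that the groove round the rod comes level with the mouth) without pulling it clear or dragging its case out of square, and finish still holding the knob there. Leave the big case where it stands and do not disturb the tin, the spice jar and the salt shaker.

Things in the scene. Friction and masses are not known exactly. Their poses are not given: they have to be found in the camera images.
- base_case: big flat closed case, aluminium with wooden lid, loose, 0.9 kg, stays as the bottom of the column: 104 (its x) by 76 (its y) by 40 mm high, the largest and lowest of the three cases. Origin: centre of its underside; z up. Plain flat top 40 mm above the origin. All three cases look the same after half a turn
- mid_case: small plain closed case, aluminium with wooden lid, loose, about 0.4 kg: 84 (its x) by 56 (its y) by 50 mm high; grip from above across its 56 mm width. Origin: centre of its underside; z up. Flat top 50 mm above the origin. Goes on the big case, centred, long sides parallel
- pump_case: pump case, aluminium with wooden lid, loose, about 0.5 kg: 84 (its x) by 56 (its y) by 60 mm high; grip from above across its 56 mm width, not deep: the rod's knob stands 26 mm above its lid. Origin: centre of its underside; z up. Blind bore, 17.5 mm wide, 50 deep, upright in the middle of the lid, holds the loose rod. Goes on the small case, centred, long sides parallel
- pump_rod: steel pump rod, loose, 60 g, no spring, 16 mm thick, upright in the bore with little play (binds and drags the case if pulled aslant). Origin: centre of its foot, at home 10 mm above the pump case's underside; z along it, up. Knob 26 mm wide, from 58 to 76 mm above the foot; 8 mm of bare rod between lid and knob at home. Dark groove 25 mm above the foot, hidden at home
- bore_mouth (a point): centre of the bore's mouth, in the middle of the pump case's lid, 60 mm above its underside
- rod_knob (a point): centre of the pump rod's knob, 67 mm above the rod's foot; at home 17 mm above the bore's mouth
- tin: bystander: food tin, 57 mm in diameter, 72 mm high, loose; origin at the centre of its underside
- spice_jar: bystander: spice jar with a yellow cap, 42 by 42 by 96 mm, loose; origin at the centre of its underside
- shaker_mill: bystander: small glass salt shaker with a grey top, 44 mm in diameter, 90 mm high, loose; origin at the centre of its underside
Things that resemble listed ones, but are neither listed nor needed, are in the scene too. Leave any green look-alike of the pump_case alone. What is shaped like the mid_case but pink is not meant.

How it is judged:
By the outcome, as a careful person would: the job done as asked, in the order asked, and still so for the second after the job is handed in, while the arm keeps its last pose, push and grip.
It also fails if it takes over 72 s, if anything falls off the work surface, if the arm or the gripper's body presses on something with over 40 N, if the wrist force passes 120 N, or if a joint passes its speed limit or range.

## Working session

There is one attempt and no reset: what is moved stays moved. The work goes in short steps, Python scripts to look and compute and a shell command to move; the robot and the scene stay as the last step left them, time stands still between calls to the robot, and variables do not carry over. Pictures are saved under pics/ and viewed, at most 10 in all, crops included, and the job is handed in when it is done.

```bash
mkdir -p pics; ls
python3 - <<'E'
from rig import env, optics
import cv2, numpy as np
np.set_printoptions(precision=4,suppress=True)
for n in ("scene","top"):
    im=optics.get_image(n); np.save(f"pics/{n}0.npy",im); cv2.imwrite(f"pics/{n}0.png",cv2.resize(im[:,:,::-1],(800,600),interpolation=cv2.INTER_CUBIC))
    print(n,optics.calibration(n))
print(env.observe())
E
```

```text
pics
scene {'fov_y': 54.67678385146452, 'cx': 258.7631084039339, 'cy': 186.62201553079342, 'T': array([[-0.4468, -0.6607,  0.6032, -0.1508],
       [-0.8944,  0.3156, -0.3169,  0.3894],
       [ 0.0191, -0.6811, -0.7319,  0.9132],
       [ 0.    ,  0.    ,  0.    ,  1.    ]])}
top {'fov_y': 46.53864541918878, 'cx': 244.49200773409316, 'cy': 196.6445008187179, 'T': array([[ 0.0008, -0.9987,  0.0517,  0.4168],
       [-1.    , -0.0012, -0.0078,  0.0572],
       [ 0.0078, -0.0517, -0.9986,  1.6662],
       [ 0.    ,  0.    ,  0.    ,  1.    ]])}
{'time_s': 0.1, 'q': array([-83.0969,  21.8386,  74.377 ,   0.0023,  83.859 , -12.3365]), 'qvel': array([-0.0617, -0.0843, -0.1158,  0.0277, -0.0026, -0.0382]), 'joint_efforts': array([  0.0035, -44.922 , -23.1657,  -0.0002,   0.0037,  -0.    ]), 'position': array([ 0.1812, -0.519 ,  0.2308]), 'tool_rot': array([[ 0.9442,  0.3295, -0.0001],
       [ 0.3295, -0.9441,  0.0013],
       [ 0.0003, -0.0013, -1.    ]]), 'ft_force': array([-0.2083,  0.7293, -0.8589]), 'wrist_torque': array([-0.0105, -0.0047,  0.0133]), 'gripper_force': 0.0, 'grip_width': 0.08524236675325421}
```

View pics/top0.png

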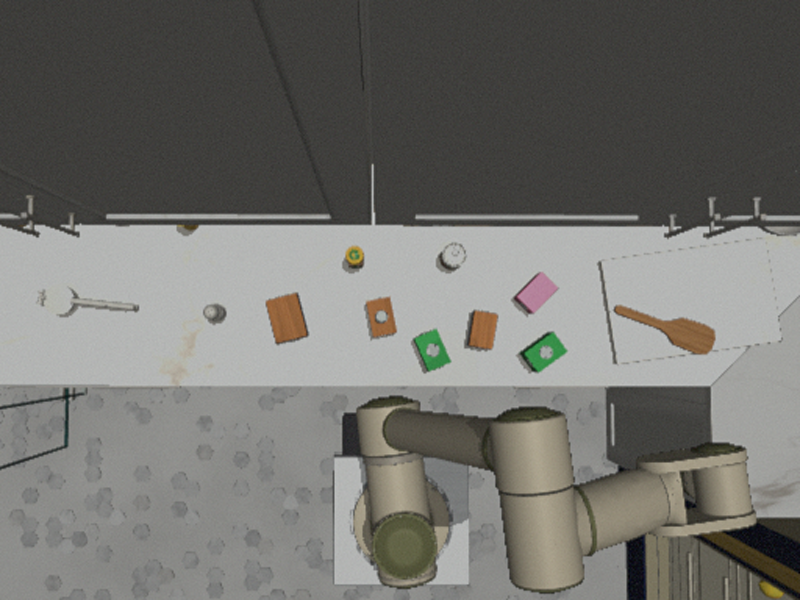

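View pics/scene0.png

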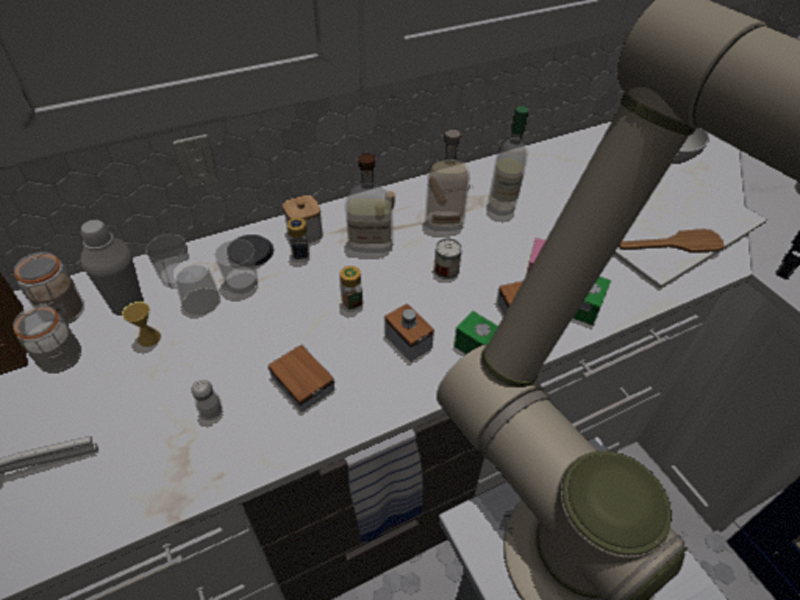

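Top view (800×600): big wooden-lid case at (287,318); brown case with knob at (381,317); plain brown small case at (482,330). Look-alikes are the green ones with knobs at (432,350) and (543,352), and the pink one at (537,292). The brown ones match the description (wooden lid). Bystanders are the tin (453,256), the jar (355,257) and the shaker (214,313). I'll confirm with a crop and measure.

```bash
cat > h.py <<'E'
import numpy as np, cv2
from rig import env, optics
np.set_printoptions(precision=4,suppress=True)
def ray(name,uv):
    c=optics.calibration(name); f=192/np.tan(np.radians(c["fov_y"]/2))
    d=np.c_[(np.atleast_2d(uv)-[c["cx"],c["cy"]])/f,np.ones(len(np.atleast_2d(uv)))]
    return c["T"][:3,3], d@c["T"][:3,:3].T
def toworld(name,uv,z):
    o,d=ray(name,uv); return o+d*((z-o[2])/d[:,2])[:,None]
def project(name,P):
    c=optics.calibration(name); f=192/np.tan(np.radians(c["fov_y"]/2))
    p=(np.atleast_2d(P)-c["T"][:3,3])@c["T"][:3,:3]
    return p[:,:2]/p[:,2:]*f+[c["cx"],c["cy"]]
def wood(im):
    h=cv2.cvtColor(im,cv2.COLOR_RGB2HSV)
    return ((h[...,0]<20)&(h[...,1]>110)&(h[...,2]>60)).astype(np.uint8)
def blobs(im,name,zs,fill=True):
    """zs: list of (approx uv, ztop)"""
    m=wood(im); n,l,st,ce=cv2.connectedComponentsWithStats(m)
    out=[]
    for uv,z in zs:
        c=[i for i in range(1,n) if st[i,4]>60]
        i=min(c,key=lambda i:np.hypot(*(ce[i]-uv)))
        k,_=cv2.findContours((l==i).astype(np.uint8),cv2.RETR_EXTERNAL,cv2.CHAIN_APPROX_NONE)
        mm=np.zeros_like(m); cv2.drawContours(mm,k,-1,1,-1)
        v,u=np.nonzero(mm); P=toworld(name,np.c_[u,v],z)[:,:2]
        C=np.cov(P.T); w,V=np.linalg.eigh(C); a=V[:,1]
        out.append((P.mean(0),np.degrees(np.arctan2(a[1],a[0]))%180,np.sqrt(12*w)[::-1]*1000))
    return out
E
python3 - <<'E'
from h import *
t=np.load("pics/top0.npy"); s=np.load("pics/scene0.npy")
print(blobs(t,"top",[((184,203),.04),((244,203),.06),((309,211),.05)]))
print(blobs(s,"scene",[((192,239),.04),((262,208),.06)]))
for uv,z in [((290,164),.072),((227,164),.096),((137,200),.09)]: print(toworld("top",uv,z))
a=cv2.resize(t[150:250,165:355,::-1],None,fx=4.2,fy=4.2,interpolation=cv2.INTER_CUBIC)
b=wood(t)[150:250,165:355]*255
b=cv2.cvtColor(cv2.resize(b,(a.shape[1],a.shape[0]),interpolation=0),8)
b=b[100:320]; cv2.imwrite("pics/c1.png",np.vstack([a[:370],b]))
E
```

```text
[(array([0.4766, 0.2684]), np.float64(14.447961399631708), array([100.3261,  73.636 ])), (array([0.4788, 0.0478]), np.float64(11.91525459250326), array([80.7818, 53.6288])), (array([ 0.4495, -0.1877]), np.float64(169.77573461163416), array([80.7215, 54.4887]))]
[(array([0.4713, 0.2715]), np.float64(14.745760551619128), array([100.622 ,  73.5545])), (array([0.4706, 0.052 ]), np.float64(19.02767421649918), array([90.1487, 58.0413]))]
[[ 0.6169 -0.1186  0.072 ]]
[[0.6135 0.1069 0.096 ]]
[[0.4861 0.4241 0.09  ]]
```

View pics/c1.png

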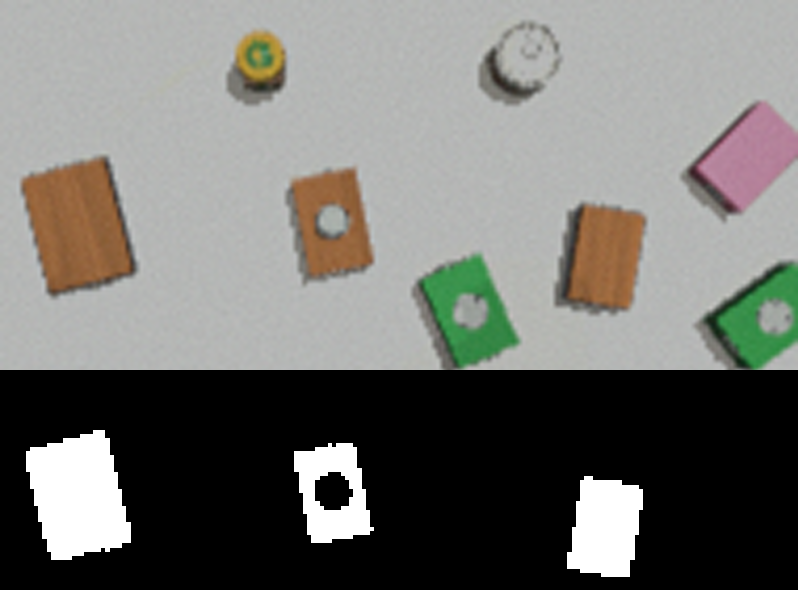

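The crop confirms it: wooden lids on the big case (78,225), the pump case with its steel knob (332,222) and the plain small case (605,257); the green and pink ones are decoys. I'll add a helper that gives the remaining move in tool units.

```bash
cat >> h.py <<'E'
def go(x,y,z,yaw):
    s=env.observe(); R=s["tool_rot"]; d=R.T@(np.array([x,y,z])-s["position"])/.04
    cur=np.degrees(np.arctan2(R[1,0],R[0,0])); r=-((yaw-cur+90)%180-90)
    c,k=np.cos(np.radians(r)),np.sin(np.radians(r))
    print("t",s["time_s"],"pos",s["position"],"yaw",round(cur,2),"w",round(s["grip_width"],4),"tilt",R[:2,2])
    print("units now",d,"| roll units",round(r/5,3),"| units after roll",[round(v,3) for v in (c*d[0]+k*d[1],-k*d[0]+c*d[1],d[2])],"F",s["ft_force"],s["gripper_force"])
E
python3 -c "from h import *; go(.447,-.186,.014,-10.2)"
```

```text
t 0.1 pos [ 0.1812 -0.519   0.2308] yaw 19.24 w 0.0852 tilt [-0.0001  0.0013]
units now [ 9.0155 -5.6644  5.4295] | roll units 5.888 | units after roll [np.float64(5.067), np.float64(-9.364), np.float64(5.43)] F [-0.2083  0.7293 -0.8589] 0.0
```

```bash
python3 -m jog '[{"linear":[0.75,-0.47,0],"roll":0},{"linear":[0.75,-0.47,0],"roll":0},{"linear":[0.75,-0.47,0],"roll":0},{"linear":[0.75,-0.47,0],"roll":0},{"linear":[0.75,-0.47,0],"roll":0},{"linear":[0.75,-0.47,0],"roll":0},{"linear":[0.75,-0.47,0],"roll":0},{"linear":[0.75,-0.47,0],"roll":0},{"linear":[0.75,-0.47,0],"roll":0},{"linear":[0.75,-0.47,0],"roll":0},{"linear":[0.75,-0.47,0],"roll":0},{"linear":[0.75,-0.47,0],"roll":0}]' 1 && python3 -m jog '[{"linear":[0,0,0],"roll":0.98},{"linear":[0,0,0.4],"roll":0.98},{"linear":[0,0,0.5],"roll":0.98},{"linear":[0,0,0.5],"roll":0.98},{"linear":[0,0,0.5],"roll":0.98},{"linear":[0,0,0.5],"roll":0.98},{"linear":[0,0,0],"roll":0},{"linear":[0,0,0],"roll":0}]'; python3 -c "from h import *; go(.447,-.186,.014,-10.2)"
```

```text
time_s: 1.1
position: [0.4475, -0.186, 0.2312]
tool_rot: [[0.944, 0.329, -0.0], [0.329, -0.944, 0.0], [-0.0, -0.0, -1.0]]
ft_force: [0.6, -0.1, -0.3]
grip_width: 0.0855
gripper_force: 0.0
time_s: 1.77
position: [0.4465, -0.1875, 0.135]
tool_rot: [[0.985, -0.174, -0.002], [-0.174, -0.985, 0.001], [-0.002, -0.001, -1.0]]
ft_force: [-0.7, -0.6, 0.1]
grip_width: 0.0856
gripper_force: 0.0
t 1.7667 pos [ 0.4465 -0.1875  0.135 ] yaw -10.02 w 0.0856 tilt [-0.0017  0.0013]
units now [ 0.0111 -0.0349  3.0261] | roll units 0.037 | units after roll [np.float64(0.011), np.float64(-0.035), np.float64(3.026)] F [-0.6885 -0.6413  0.0725] 0.0
```

```bash
python3 -m jog '[{"linear":[0,-0.03,0.5],"roll":0},{"linear":[0,0,0.5],"roll":0},{"linear":[0,0,0.5],"roll":0},{"linear":[0,0,0.5],"roll":0},{"linear":[0,0,0.5],"roll":0},{"linear":[0,0,0.3],"roll":0},{"linear":[0,0,0.2],"roll":0},{"linear":[0,0,0],"roll":0}]' && python3 -m jog '[{"linear":[0,0,0],"roll":0},{"linear":[0,0,0],"roll":0},{"linear":[0,0,0],"roll":0},{"linear":[0,0,0],"roll":0},{"linear":[0,0,0],"roll":0},{"linear":[0,0,0],"roll":0},{"linear":[0,0,0],"roll":0},{"linear":[0,0,0],"roll":0},{"linear":[0,0,0],"roll":0},{"linear":[0,0,0],"roll":0},{"linear":[0,0,0],"roll":0},{"linear":[0,0,0],"roll":0}]' -1 40
```

```text
time_s: 2.43
position: [0.4472, -0.1866, 0.0151]
tool_rot: [[0.985, -0.175, -0.0], [-0.175, -0.985, 0.0], [-0.0, -0.0, -1.0]]
ft_force: [-0.1, -0.1, 0.4]
grip_width: 0.0856
gripper_force: 0.0
time_s: 3.43
position: [0.4476, -0.187, 0.0166]
tool_rot: [[0.984, -0.176, 0.002], [-0.176, -0.984, -0.002], [0.002, 0.001, -1.0]]
ft_force: [-0.9, -0.7, 5.8]
grip_width: 0.0554
gripper_force: 42.8
```

```bash
python3 -m jog '[{"linear":[0,0,-0.1],"roll":0},{"linear":[0,0,-0.3],"roll":0},{"linear":[0,0,-0.4],"roll":0},{"linear":[0,0,-0.5],"roll":0},{"linear":[0,0,-0.5],"roll":0},{"linear":[0,0,-0.5],"roll":0},{"linear":[0,0,-0.5],"roll":0},{"linear":[0,0,-0.5],"roll":0},{"linear":[0,0,-0.4],"roll":0},{"linear":[0,0,-0.2],"roll":0},{"linear":[0,0,0],"roll":0}]'; python3 -c "from h import *; go(.474,.270,.055,14.4)"
```

```text
time_s: 4.35
position: [0.4473, -0.1866, 0.1729]
tool_rot: [[0.984, -0.176, 0.002], [-0.176, -0.984, -0.002], [0.003, 0.001, -1.0]]
ft_force: [0.4, 0.4, -3.0]
grip_width: 0.0552
gripper_force: 43.4
t 4.35 pos [ 0.4473 -0.1866  0.1729] yaw -10.15 w 0.0552 tilt [ 0.0025 -0.0017]
units now [ -1.3638 -11.3587   2.9291] | roll units -4.91 | units after roll [np.float64(3.479), np.float64(-10.898), np.float64(2.929)] F [ 0.3574  0.4149 -2.9986] 43.415375500917435
```

```bash
python3 -m jog '[{"linear":[-0.03,-0.2,0],"roll":0},{"linear":[-0.07,-0.5,0],"roll":0},{"linear":[-0.12,-1,0],"roll":0},{"linear":[-0.12,-1,0],"roll":0},{"linear":[-0.12,-1,0],"roll":0},{"linear":[-0.12,-1,0],"roll":0},{"linear":[-0.12,-1,0],"roll":0},{"linear":[-0.12,-1,0],"roll":0},{"linear":[-0.12,-1,0],"roll":0},{"linear":[-0.12,-1,0],"roll":0},{"linear":[-0.12,-1,0],"roll":0},{"linear":[-0.12,-1,0],"roll":0}]' >/dev/null && python3 -m jog '[{"linear":[-0.12,-0.9,0],"roll":-0.2},{"linear":[-0.04,-0.5,0],"roll":-0.71},{"linear":[0,-0.2,0],"roll":-1},{"linear":[0,0,0],"roll":-1},{"linear":[0,0,0],"roll":-1},{"linear":[0,0,0.5],"roll":-1},{"linear":[0,0,0.7],"roll":0},{"linear":[0,0,0],"roll":0},{"linear":[0,0,0],"roll":0}]'; python3 -c "from h import *; go(.474,.270,.055,14.4)"
```

```text
time_s: 6.1
position: [0.474, 0.3081, 0.1217]
tool_rot: [[0.969, 0.248, -0.005], [0.248, -0.969, -0.002], [-0.005, 0.0, -1.0]]
ft_force: [0.4, -0.2, -1.7]
grip_width: 0.0554
gripper_force: 44.6
t 6.1 pos [0.474  0.3081 0.1217] yaw 14.37 w 0.0554 tilt [-0.0048 -0.0017]
units now [-0.2282  0.9224  1.6684] | roll units -0.006 | units after roll [np.float64(-0.229), np.float64(0.922), np.float64(1.668)] F [ 0.4078 -0.1733 -1.7092] 44.56213742494583
```

```bash
python3 -m jog '[{"linear":[-0.08,0.3,0],"roll":0},{"linear":[-0.08,0.3,0.2],"roll":0},{"linear":[-0.07,0.32,0.4],"roll":0},{"linear":[0,0,0.4],"roll":0},{"linear":[0,0,0.3],"roll":0},{"linear":[0,0,0.1],"roll":0},{"linear":[0,0,0],"roll":0},{"linear":[0,0,0],"roll":0}]'; python3 -c "from h import *; go(.474,.270,.0566,14.4)"
```

```text
time_s: 6.77
position: [0.4761, 0.2704, 0.0685]
tool_rot: [[0.969, 0.248, 0.002], [0.248, -0.969, 0.001], [0.002, -0.0, -1.0]]
ft_force: [0.3, 1.3, -1.9]
grip_width: 0.0556
gripper_force: 44.6
t 6.7667 pos [0.4761 0.2704 0.0685] yaw 14.38 w 0.0556 tilt [0.0016 0.0005]
units now [-0.0539 -0.0043  0.2963] | roll units -0.003 | units after roll [np.float64(-0.054), np.float64(-0.004), np.float64(0.296)] F [ 0.348   1.3104 -1.8757] 44.64997977018356
```

```bash
python3 -m jog '[{"linear":[-0.05,0,0],"roll":0},{"linear":[0,0,0.08],"roll":0},{"linear":[0,0,0.08],"roll":0},{"linear":[0,0,0.06],"roll":0},{"linear":[0,0,0.03],"roll":0},{"linear":[0,0,0],"roll":0},{"linear":[0,0,0],"roll":0}]'
python3 - <<'E'
from h import *
go(.474,.270,.0566,14.4)
s=optics.get_image("scene"); np.save("pics/s1.npy",s)
cv2.imwrite("pics/s1.png",cv2.resize(s[170:290,110:270,::-1],None,fx=5,fy=5,interpolation=cv2.INTER_CUBIC))
E
```

```text
time_s: 7.35
position: [0.4736, 0.2698, 0.0572]
tool_rot: [[0.969, 0.249, -0.0], [0.249, -0.969, -0.0], [-0.0, 0.0, -1.0]]
ft_force: [-0.1, 0.5, -3.1]
grip_width: 0.055
gripper_force: 44.7
t 7.35 pos [0.4736 0.2698 0.0572] yaw 14.39 w 0.055 tilt [-0.0002 -0.0001]
units now [ 0.01   -0.0018  0.0159] | roll units -0.002 | units after roll [np.float64(0.01), np.float64(-0.002), np.float64(0.016)] F [-0.0502  0.4946 -3.0825] 44.696938544511795
```

View pics/s1.png

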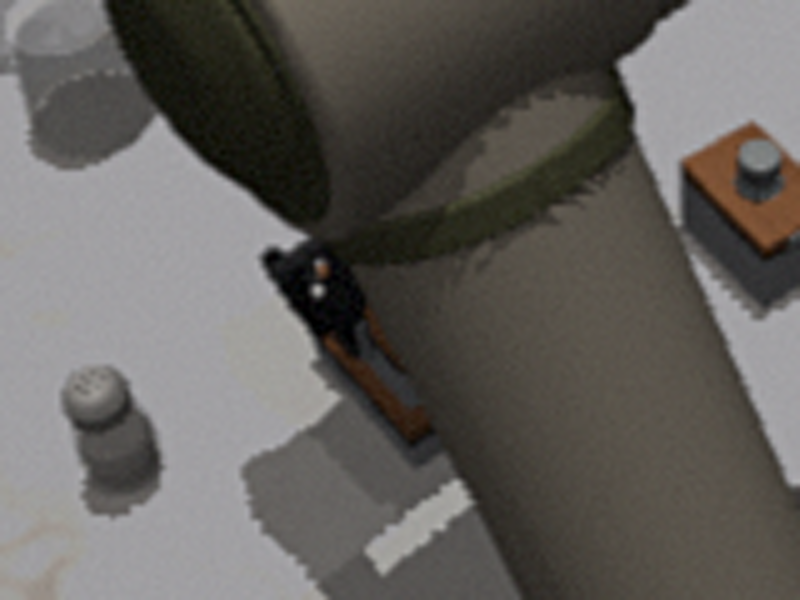

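The view is mostly blocked by the arm; the case hovers over the big one. I'll lower it by small steps to contact.

```bash
python3 -m jog '[{"linear":[0,0,0.02],"roll":0},{"linear":[0,0,0.01],"roll":0},{"linear":[0,0,0],"roll":0},{"linear":[0,0,0],"roll":0}]'; python3 -m jog '[{"linear":[0,0,0.02],"roll":0},{"linear":[0,0,0],"roll":0},{"linear":[0,0,0],"roll":0}]'
```

```text
time_s: 7.73
position: [0.4737, 0.2699, 0.0566]
tool_rot: [[0.969, 0.249, 0.001], [0.249, -0.969, 0.0], [0.001, -0.0, -1.0]]
ft_force: [-2.7, -0.1, 5.6]
grip_width: 0.0554
gripper_force: 45.5
time_s: 7.98
position: [0.4738, 0.2699, 0.0566]
tool_rot: [[0.969, 0.249, 0.001], [0.249, -0.969, 0.0], [0.001, 0.0, -1.0]]
ft_force: [-5.2, -1.7, 12.8]
grip_width: 0.0557
gripper_force: 46.6
```

```bash
python3 -m jog '[{"linear":[0,0,-0.03],"roll":0},{"linear":[0,0,0],"roll":0},{"linear":[0,0,0],"roll":0},{"linear":[0,0,0],"roll":0},{"linear":[0,0,0],"roll":0},{"linear":[0,0,0],"roll":0},{"linear":[0,0,0],"roll":0},{"linear":[0,0,0],"roll":0},{"linear":[0,0,0],"roll":0},{"linear":[0,0,0],"roll":0}]' 1 && python3 -m jog '[{"linear":[0,0,-0.2],"roll":0},{"linear":[0,0,-0.5],"roll":0},{"linear":[0,0,-0.5],"roll":0},{"linear":[0,0,-0.5],"roll":0},{"linear":[0,0,-0.5],"roll":0},{"linear":[0,0,-0.5],"roll":0},{"linear":[0,0,-0.5],"roll":0}]'; python3 -c "from h import *; go(.476,.0495,.15,11.9)"
```

```text
time_s: 8.82
position: [0.4736, 0.2698, 0.0565]
tool_rot: [[0.969, 0.249, 0.0], [0.249, -0.969, 0.0], [0.0, -0.0, -1.0]]
ft_force: [0.1, 1.8, 0.2]
grip_width: 0.0852
gripper_force: 0.0
time_s: 9.4
position: [0.4735, 0.2698, 0.1863]
tool_rot: [[0.969, 0.249, 0.001], [0.249, -0.969, 0.0], [0.001, -0.0, -1.0]]
ft_force: [-0.5, 0.5, -0.2]
grip_width: 0.0855
gripper_force: 0.0
t 9.4 pos [0.4735 0.2698 0.1863] yaw 14.39 w 0.0855 tilt [0.0006 0.0002]
units now [-1.3077  5.3502  0.9056] | roll units 0.498 | units after roll [np.float64(-1.074), np.float64(5.402), np.float64(0.906)] F [-0.46    0.5416 -0.1742] 0.0
```

```bash
python3 -m jog '[{"linear":[-0.13,0.53,0],"roll":0},{"linear":[-0.24,1,0],"roll":0},{"linear":[-0.24,1,0],"roll":0},{"linear":[-0.24,1,0],"roll":0},{"linear":[-0.24,1,0],"roll":0},{"linear":[-0.13,0.53,0],"roll":0},{"linear":[-0.09,0.3,0],"roll":0.5},{"linear":[0,0,0],"roll":0},{"linear":[0,0,0],"roll":0}]'
python3 - <<'E'
from h import *
go(.476,.0495,.042,11.9)
t=optics.get_image("top"); s=optics.get_image("scene"); np.save("pics/t2.npy",t); np.save("pics/s2.npy",s)
a=cv2.resize(t[175:235,150:220,::-1],None,fx=8,fy=8,interpolation=cv2.INTER_CUBIC)
b=cv2.resize(s[195:275,150:230,::-1],(480,480),interpolation=cv2.INTER_CUBIC)[:,:240+0]
b=cv2.resize(s[205:270,160:225,::-1],None,fx=6,fy=6,interpolation=cv2.INTER_CUBIC)
a=cv2.resize(a,(400,int(400*60/70)));b=cv2.resize(b,(400,400))
o=np.zeros((400,800,3),np.uint8);o[:a.shape[0],:400]=a;o[:,400:]=b
cv2.imwrite("pics/p2.png",o)
print("top",blobs(t,"top",[((184,203),.09)]),"scene",blobs(s,"scene",[((192,235),.09)]))
E
```

```text
time_s: 10.15
position: [0.4762, 0.0489, 0.185]
tool_rot: [[0.979, 0.206, 0.001], [0.206, -0.979, 0.0], [0.001, -0.0, -1.0]]
ft_force: [0.4, 0.6, -0.9]
grip_width: 0.0855
gripper_force: 0.0
t 10.15 pos [0.4762 0.0489 0.185 ] yaw 11.86 w 0.0855 tilt [0.0005 0.0001]
units now [-0.0028 -0.0147  3.5754] | roll units -0.008 | units after roll [np.float64(-0.003), np.float64(-0.015), np.float64(3.575)] F [ 0.4183  0.6268 -0.9448] 0.0
top [(array([0.4746, 0.2615]), np.float64(13.60619494144865), array([96.5429, 70.7456]))] scene [(array([0.4717, 0.273 ]), np.float64(14.318413077631817), array([81.2197, 53.8949]))]
```

View pics/p2.png

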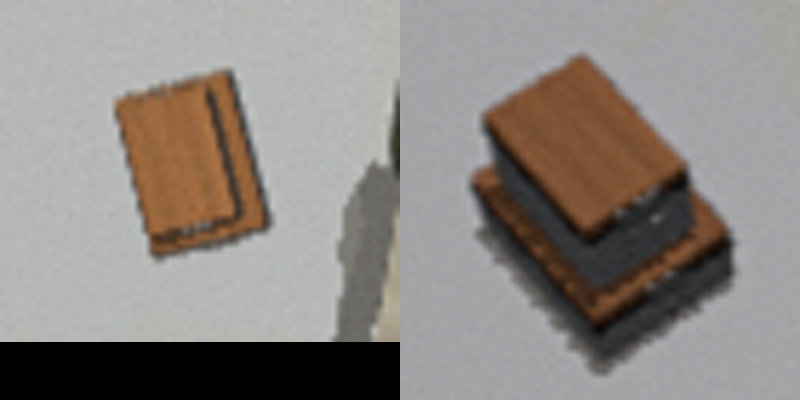

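```bash
cat >> h.py <<'E'
def overlay(im,name,u0,v0,w,h,k,boxes):
    a=cv2.resize(im[v0:v0+h,u0:u0+w,::-1],None,fx=k,fy=k,interpolation=cv2.INTER_CUBIC)
    for (x,y,yaw,lx,ly,z),col in boxes:
        c,s=np.cos(np.radians(yaw)),np.sin(np.radians(yaw))
        P=[(x+c*i*lx/2-s*j*ly/2,y+s*i*lx/2+c*j*ly/2,z) for i,j in ((1,1),(1,-1),(-1,-1),(-1,1))]
        q=(project(name,P)-[u0,v0]+.5)*k
        cv2.polylines(a,[np.round(q*16).astype(np.int32)],True,col,1,cv2.LINE_AA,4)
    return a
E
python3 - <<'E'
from h import *
t=np.load("pics/t2.npy"); s=np.load("pics/s2.npy")
a=overlay(t,"top",165,183,40,40,10,[((.4766,.2684,14.4,.104,.076,.04),(255,255,0)),((.4766,.2684,14.4,.084,.056,.09),(0,255,0))])
b=overlay(s,"scene",167,205,50,50,8,[((.4713,.2715,14.4,.104,.076,.04),(255,255,0)),((.4713,.2715,14.4,.084,.056,.09),(0,255,0))])
cv2.imwrite("pics/o2.png",np.hstack([a,b]))
E
```

```text
(no output)
```

View pics/o2.png

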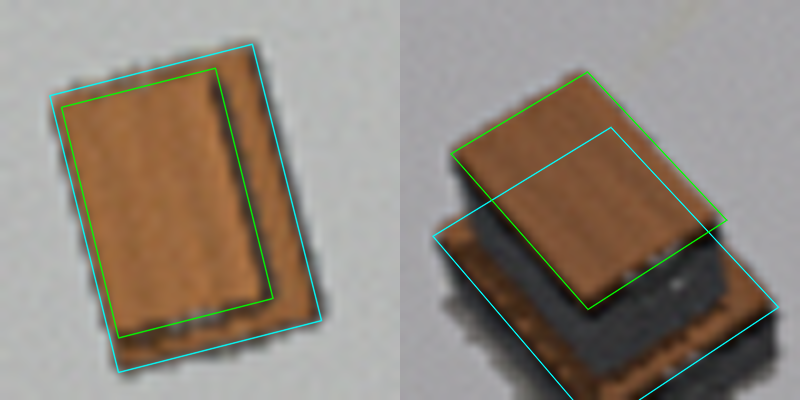

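In the top view (left), the placed case's right edge runs (212,72)–(258,295), against (217,68)–(273,298) predicted. In the scene view it lies on the prediction to about 1 mm. So the small case sits square and within about 1.5 mm of centre, which is fine. Now the pump case.

```bash
python3 -m jog '[{"linear":[0,0,0.4],"roll":0},{"linear":[0,0,0.6],"roll":0},{"linear":[0,0,0.6],"roll":0},{"linear":[0,0,0.6],"roll":0},{"linear":[0,0,0.6],"roll":0},{"linear":[0,0,0.5],"roll":0},{"linear":[0,0,0.4],"roll":0},{"linear":[0,0,0.2],"roll":0},{"linear":[0,0,0.1],"roll":0},{"linear":[0,0,0.03],"roll":0},{"linear":[0,0,0],"roll":0},{"linear":[0,0,0],"roll":0}]' && python3 -m jog '[{"linear":[0,0,0],"roll":0},{"linear":[0,0,0],"roll":0},{"linear":[0,0,0],"roll":0},{"linear":[0,0,0],"roll":0},{"linear":[0,0,0],"roll":0},{"linear":[0,0,0],"roll":0},{"linear":[0,0,0],"roll":0},{"linear":[0,0,0],"roll":0},{"linear":[0,0,0],"roll":0},{"linear":[0,0,0],"roll":0},{"linear":[0,0,0],"roll":0},{"linear":[0,0,0],"roll":0}]' -1 45; python3 -c "from h import *; go(.476,.0495,.26,11.9)"
```

```text
time_s: 11.25
position: [0.4766, 0.0492, 0.0241]
tool_rot: [[0.978, 0.206, 0.002], [0.206, -0.978, -0.0], [0.001, 0.001, -1.0]]
ft_force: [0.1, 0.3, -0.1]
grip_width: 0.0855
gripper_force: 0.0
time_s: 12.25
position: [0.4767, 0.0488, 0.0241]
tool_rot: [[0.979, 0.206, 0.002], [0.206, -0.979, -0.001], [0.002, 0.001, -1.0]]
ft_force: [0.1, -2.1, 5.4]
grip_width: 0.0557
gripper_force: 47.8
t 12.25 pos [0.4767 0.0488 0.0241] yaw 11.9 w 0.0557 tilt [ 0.0018 -0.0006]
units now [-0.0042 -0.0147 -5.8981] | roll units -0.001 | units after roll [np.float64(-0.004), np.float64(-0.015), np.float64(-5.898)] F [ 0.0609 -2.0791  5.3793] 47.81117711216211
```

```bash
python3 -m jog '[{"linear":[0,0,-0.1],"roll":0},{"linear":[0,0,-0.3],"roll":0},{"linear":[0,0,-0.4],"roll":0},{"linear":[0,0,-0.5],"roll":0},{"linear":[0,0,-0.5],"roll":0},{"linear":[0,0,-0.5],"roll":0},{"linear":[0,0,-0.5],"roll":0},{"linear":[0,0,-0.5],"roll":0},{"linear":[0,0,-0.4],"roll":0},{"linear":[0,0,-0.3],"roll":0},{"linear":[0,0,-0.2],"roll":0},{"linear":[0,0,0],"roll":0}]'; python3 -c "from h import *; go(.4737,.2698,.114,14.4)"
```

```text
time_s: 13.25
position: [0.4762, 0.0492, 0.1924]
tool_rot: [[0.979, 0.206, 0.001], [0.206, -0.979, -0.0], [0.001, 0.0, -1.0]]
ft_force: [0.6, 0.9, -5.6]
grip_width: 0.0556
gripper_force: 49.9
t 13.25 pos [0.4762 0.0492 0.1924] yaw 11.89 w 0.0556 tilt [ 0.0015 -0.0001]
units now [ 1.0719 -5.4117  1.958 ] | roll units -0.502 | units after roll [np.float64(1.308), np.float64(-5.36), np.float64(1.958)] F [ 0.5991  0.8952 -5.5942] 49.9339684098959
```

```bash
python3 -m jog '[{"linear":[0.04,-0.2,0],"roll":0},{"linear":[0.1,-0.5,0],"roll":0},{"linear":[0.14,-0.7,0],"roll":0},{"linear":[0.16,-0.8,0],"roll":0},{"linear":[0.16,-0.8,0],"roll":0},{"linear":[0.16,-0.8,0],"roll":0},{"linear":[0.14,-0.7,0],"roll":0},{"linear":[0.1,-0.5,0],"roll":0},{"linear":[0.05,-0.3,0],"roll":0},{"linear":[0.02,-0.11,0],"roll":0},{"linear":[0,0,0],"roll":-0.5},{"linear":[0,0,0],"roll":0}]' >/dev/null; python3 -m jog '[{"linear":[0,0,0.2],"roll":0},{"linear":[0,0,0.4],"roll":0},{"linear":[0,0,0.4],"roll":0},{"linear":[0,0,0.3],"roll":0},{"linear":[0,0,0.2],"roll":0},{"linear":[0,0,0.1],"roll":0},{"linear":[0,0,0],"roll":0},{"linear":[0,0,0],"roll":0}]'; python3 -c "from h import *; go(.4737,.2698,.114,14.4)"
```

```text
time_s: 14.92
position: [0.4737, 0.2696, 0.1276]
tool_rot: [[0.969, 0.248, 0.001], [0.248, -0.969, 0.0], [0.001, -0.0, -1.0]]
ft_force: [-0.4, 0.9, -5.7]
grip_width: 0.0556
gripper_force: 49.9
t 14.9167 pos [0.4737 0.2696 0.1276] yaw 14.35 w 0.0556 tilt [0.0005 0.0002]
units now [ 0.0005 -0.0061  0.341 ] | roll units -0.009 | units after roll [np.float64(0.0), np.float64(-0.006), np.float64(0.341)] F [-0.3765  0.9106 -5.7153] 49.89623799920082
```

```bash
python3 -m jog '[{"linear":[0,0,0.1],"roll":0},{"linear":[0,0,0.1],"roll":0},{"linear":[0,0,0.06],"roll":0},{"linear":[0,0,0.04],"roll":0},{"linear":[0,0,0.02],"roll":0},{"linear":[0,0,0],"roll":0},{"linear":[0,0,0],"roll":0}]'; python3 -m jog '[{"linear":[0,0,0.02],"roll":0},{"linear":[0,0,0.01],"roll":0},{"linear":[0,0,0],"roll":0},{"linear":[0,0,0],"roll":0}]'
```

```text
time_s: 15.5
position: [0.4735, 0.2697, 0.1146]
tool_rot: [[0.969, 0.249, 0.0], [0.249, -0.969, 0.0], [0.0, -0.0, -1.0]]
ft_force: [0.4, -0.5, -6.4]
grip_width: 0.0554
gripper_force: 50.1
time_s: 15.83
position: [0.4736, 0.2698, 0.1141]
tool_rot: [[0.969, 0.249, 0.001], [0.249, -0.969, 0.0], [0.001, 0.0, -1.0]]
ft_force: [-3.5, -1.5, 6.8]
grip_width: 0.0559
gripper_force: 51.2
```

```bash
python3 -m jog '[{"linear":[0,0,-0.02],"roll":0},{"linear":[0,0,0],"roll":0},{"linear":[0,0,0],"roll":0},{"linear":[0,0,0],"roll":0},{"linear":[0,0,0],"roll":0},{"linear":[0,0,0],"roll":0},{"linear":[0,0,0],"roll":0},{"linear":[0,0,0],"roll":0},{"linear":[0,0,0],"roll":0},{"linear":[0,0,0],"roll":0}]' 1 && python3 -m jog '[{"linear":[0,0,-0.2],"roll":0},{"linear":[0,0,-0.5],"roll":0},{"linear":[0,0,-0.5],"roll":0},{"linear":[0,0,-0.5],"roll":0},{"linear":[0,0,-0.5],"roll":0},{"linear":[0,0,-0.3],"roll":0},{"linear":[-0.2,0.8,0],"roll":0},{"linear":[-0.24,1,0],"roll":0},{"linear":[-0.24,1,0],"roll":0},{"linear":[-0.24,1,0],"roll":0},{"linear":[-0.2,0.8,0],"roll":0},{"linear":[0,0,0],"roll":0}]'
python3 - <<'E'
from h import *
t=optics.get_image("top"); s=optics.get_image("scene"); np.save("pics/t3.npy",t); np.save("pics/s3.npy",s)
print("scene",blobs(s,"scene",[((192,225),.15)]))
M=[((.4766,.2684,14.4,.104,.076,.04),(255,255,0)),((.4766,.2684,14.4,.084,.056,.15),(0,255,0))]
N=[((.4713,.2715,14.4,.104,.076,.04),(255,255,0)),((.4713,.2715,14.4,.084,.056,.09),(0,255,255)),((.4713,.2715,14.4,.084,.056,.15),(0,255,0))]
cv2.imwrite("pics/o3.png",np.hstack([overlay(t,"top",165,180,40,45,10,M)[:450],overlay(s,"scene",167,188,50,75,6,N)[:450]]))
E
```

```text
time_s: 16.67
position: [0.4735, 0.2697, 0.1141]
tool_rot: [[0.969, 0.249, 0.0], [0.249, -0.969, 0.0], [0.0, -0.0, -1.0]]
ft_force: [-0.2, -0.6, 0.4]
grip_width: 0.0855
gripper_force: 0.0
time_s: 17.67
position: [0.476, 0.0757, 0.2148]
tool_rot: [[0.97, 0.244, 0.001], [0.244, -0.97, -0.001], [0.0, 0.002, -1.0]]
ft_force: [-0.1, -0.2, 1.2]
grip_width: 0.0859
gripper_force: 0.0
scene [(array([0.4719, 0.2727]), np.float64(12.845453826993548), array([82.8924, 55.0964]))]
```

View pics/o3.png

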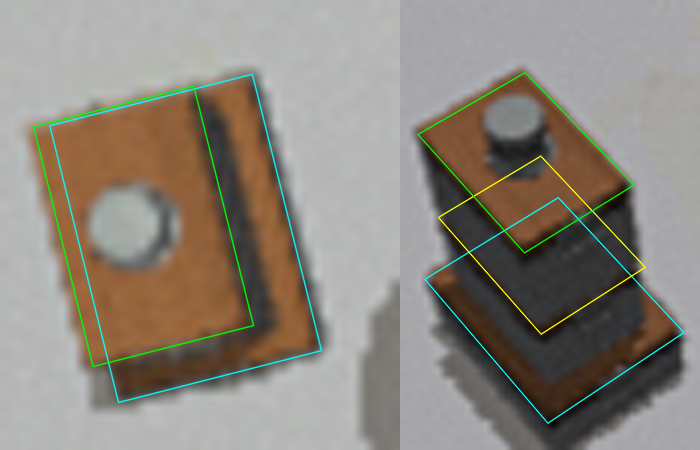

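Both views show the pump case top on the prediction for a centred stack (lid corners at (525,72), (632,186) and (525,252) in the scene view), with the knob in the middle. Going back along the same axis to the knob.

```bash
python3 -m jog '[{"linear":[0.2,-0.8,0],"roll":0},{"linear":[0.24,-1,0],"roll":0},{"linear":[0.24,-1,0],"roll":0},{"linear":[0.24,-1,0],"roll":0},{"linear":[0.2,-0.8,0],"roll":0},{"linear":[0,0,0],"roll":0},{"linear":[0,0,0],"roll":0},{"linear":[0,0,0],"roll":0}]' >/dev/null; python3 -c "from h import *; go(.4737,.2697,.154,14.39)"
```

```text
t 18.4333 pos [0.473  0.2702 0.2142] yaw 14.48 w 0.0858 tilt [-0.0001 -0.0002]
units now [0.015  0.0177 1.5044] | roll units 0.018 | units after roll [np.float64(0.015), np.float64(0.018), np.float64(1.504)] F [ 0.3828 -0.9931  0.6848] 0.0
```

```bash
python3 -m jog '[{"linear":[0,0,0.3],"roll":0},{"linear":[0,0,0.4],"roll":0},{"linear":[0,0,0.3],"roll":0},{"linear":[0,0,0.2],"roll":0},{"linear":[0,0,0.15],"roll":0},{"linear":[0,0,0.1],"roll":0},{"linear":[0,0,0.04],"roll":0},{"linear":[0,0,0],"roll":0},{"linear":[0,0,0],"roll":0},{"linear":[0,0,0],"roll":0}]'; python3 -c "from h import *; go(.4736,.2697,.154,14.39)"
```

```text
time_s: 19.27
position: [0.4737, 0.2698, 0.155]
tool_rot: [[0.969, 0.249, 0.001], [0.249, -0.969, 0.0], [0.001, -0.0, -1.0]]
ft_force: [-0.3, 0.2, 1.3]
grip_width: 0.0856
gripper_force: 0.0
t 19.2667 pos [0.4737 0.2698 0.155 ] yaw 14.39 w 0.0856 tilt [0.0009 0.0003]
units now [-0.0019  0.0009  0.0258] | roll units -0.0 | units after roll [np.float64(-0.002), np.float64(0.001), np.float64(0.026)] F [-0.2728  0.1762  1.3275] 0.0
```

```bash
for i in 1 2; do python3 -m jog '[{"linear":[0,0,0],"roll":0},{"linear":[0,0,0],"roll":0},{"linear":[0,0,0],"roll":0},{"linear":[0,0,0],"roll":0},{"linear":[0,0,0],"roll":0},{"linear":[0,0,0],"roll":0},{"linear":[0,0,0],"roll":0},{"linear":[0,0,0],"roll":0},{"linear":[0,0,0],"roll":0}]' -1 25; done; python3 -c "from h import *; go(.4736,.2697,.154,14.39)"
```

```text
time_s: 20.02
position: [0.4735, 0.2697, 0.1547]
tool_rot: [[0.969, 0.249, 0.0], [0.249, -0.969, 0.0], [0.0, -0.0, -1.0]]
ft_force: [0.6, 0.1, 1.4]
grip_width: 0.0249
gripper_force: 24.5
time_s: 20.77
position: [0.4735, 0.2697, 0.1546]
tool_rot: [[0.969, 0.249, 0.0], [0.249, -0.969, 0.0], [0.0, -0.0, -1.0]]
ft_force: [0.2, 0.1, 4.9]
grip_width: 0.025
gripper_force: 24.6
t 20.7667 pos [0.4735 0.2697 0.1546] yaw 14.39 w 0.025 tilt [0.0002 0.0001]
units now [0.0019 0.0009 0.0155] | roll units 0.0 | units after roll [np.float64(0.002), np.float64(0.001), np.float64(0.015)] F [0.2166 0.1338 4.9404] 24.647609889507294
```

```bash
python3 -m jog '[{"linear":[0,0,-0.02],"roll":0},{"linear":[0,0,-0.04],"roll":0},{"linear":[0,0,-0.05],"roll":0},{"linear":[0,0,-0.05],"roll":0},{"linear":[0,0,-0.05],"roll":0},{"linear":[0,0,-0.05],"roll":0},{"linear":[0,0,-0.05],"roll":0},{"linear":[0,0,0],"roll":0}]'; python3 -m jog '[{"linear":[0,0,-0.05],"roll":0},{"linear":[0,0,-0.05],"roll":0},{"linear":[0,0,-0.05],"roll":0},{"linear":[0,0,-0.05],"roll":0},{"linear":[0,0,-0.05],"roll":0},{"linear":[0,0,-0.04],"roll":0},{"linear":[0,0,-0.02],"roll":0},{"linear":[0,0,0],"roll":0},{"linear":[0,0,0],"roll":0},{"linear":[0,0,0],"roll":0}]'
python3 - <<'E'
from h import *
go(.4736,.2697,.1796,14.39)
t=optics.get_image("top"); s=optics.get_image("scene"); np.save("pics/s4.npy",s)
N=[((.4713,.2715,14.4,.104,.076,.04),(255,255,0)),((.4713,.2715,14.4,.084,.056,.15),(0,255,0))]
cv2.imwrite("pics/o4.png",overlay(s,"scene",157,180,75,75,8,N))
E
```

```text
time_s: 21.43
position: [0.4736, 0.2698, 0.1674]
tool_rot: [[0.969, 0.249, 0.001], [0.249, -0.969, 0.0], [0.001, -0.0, -1.0]]
ft_force: [-0.1, 0.7, -0.8]
grip_width: 0.0254
gripper_force: 24.6
time_s: 22.27
position: [0.4734, 0.2697, 0.1792]
tool_rot: [[0.969, 0.249, -0.0], [0.249, -0.969, -0.0], [-0.0, 0.0, -1.0]]
ft_force: [0.9, 0.0, -1.4]
grip_width: 0.0252
gripper_force: 24.6
t 22.2667 pos [0.4734 0.2697 0.1792] yaw 14.39 w 0.0252 tilt [-0.0003 -0.0001]
units now [ 0.0054  0.0006 -0.0097] | roll units -0.0 | units after roll [np.float64(0.005), np.float64(0.001), np.float64(-0.01)] F [ 0.8641  0.0065 -1.3877] 24.569929540157318
```

View pics/o4.png

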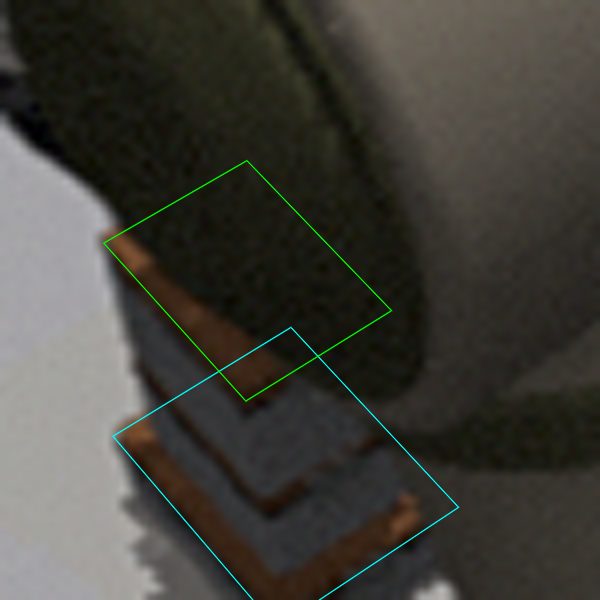

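The pump case is still seated on the green prediction (its lid's left corner at (105,242), near corner at (246,400)) and the column is square. The rod has risen about 25 mm with almost no side force. Handing in.

```bash
python3 -c "
from h import *
go(.4736,.2697,.1796,14.39); print(env.close_job())"
```

```text
t 22.3667 pos [0.4734 0.2697 0.1792] yaw 14.39 w 0.025 tilt [-0.0002 -0.    ]
units now [ 0.0049  0.0011 -0.0094] | roll units -0.0 | units after roll [np.float64(0.005), np.float64(0.001), np.float64(-0.009)] F [ 0.2109  0.5463 -0.7828] 24.569356441497803
the job is handed in; nothing more can be done
None
```

I handed the job in at 22.4 s with both cases stacked square on the big case (small case about 1.5 mm off centre) and the gripper still holding the knob; the tool rose 24.6 mm, but the arm hid the groove, so I didn't see it at the mouth.

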